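# Make up two netsuke finishing kits

### The arm

A 6-joint arm with a two-finger parallel gripper is mounted at the origin on the work surface. World frame = base frame: x ahead of the robot, y to its left, z up, the work surface at z = 0. Lengths are in mm, angles in rad, forces in N, time in s.
With the tool pointing down it reaches from about 350 to 850 mm from the base axis. Payload 8.1 kg.
Tool frame: the origin (TCP) lies on the centre line of the jaws, within the pads' length; the fingertips stand 14 mm ahead of it and the grasp point (between the pads) lies 5 mm behind it; x points along the fingers, y is the direction in which the jaws open and shut, and the axes are right-handed (so a half turn about x gives the same grasp; the last joint's range is limited). The gripper opens to 85 mm and grips with 20 to 120 N. Pads are 22 mm wide; open, the fingers measure 114 mm over their backs; the gripper's body (76 mm by 85 mm) begins 54 mm behind the grasp point. The pads swing forward as they close: fully open they stand 13 mm farther back than shut.
Start: joints at [-1.195, 0.13, 1.488, -0, 1.523, -0.085], TCP at [266.819, -537.413, 245.292] pointing down, gripper open.
Joint ranges: [-2.96, 2.96], [-0.89, 2.26], [0.02, 2.5], [-1.34, 4.48], [0, 2.73], [-2.66, 2.66]. Speed limits (rad/s): [2.39, 2.39, 2.79, 3.14, 3.14, 3.14].

### API

Orientations are given as a 3x3 rotation matrix whose columns are the frame's x, y, z axes.
In Python, from plant import * gives the robot as it stands. The module is installed in compiled form; this text tells all that it offers.
- The arm moves only by the tool servo_tool, never from a script. Its argument "rows" is one flat list of numbers, 7 for each row, row after row: the shift along the tool's x, y, z in cm, then the turn, a rotation vector about the tool's x, y, z in rad, then the gripper command: -1 is shut, 1 is fully open, values between are in proportion. A call has exactly 10 rows; each row is the pose to reach, as a shift and turn from the pose commanded when the call began, along the tool's axes at that moment; what a row does not reach only later rows make up. A row lasts 1/12 s, in which the tool goes at most 41.7 mm and 7.16 degrees, less where a joint would pass 70% of its speed; a pose out of reach is approached as far as the arm can. A call with a gripper value outside its range is refused whole. The fingers move at their own pace and stop on an object; "newtons" is the grip in N (left out, the last holds). Time passes only in rows, so rows that repeat a pose let the fingers close, or fill a call up. It gives the time, the measured TCP pose, the force and the opening at its end, in the units of the state.
- observe(): the state, without advancing time (a new reading comes with each control period).
- capture(name): name is "scene" or "top" or "wrist"; returns a dict with "frame" (400x640x3 uint8, red, green, blue), "intrinsics" (3x3 intrinsics, pixels), "extrinsics" (4x4, takes a point from camera to world coordinates). Camera axes: x right, y down, z forward; pixel columns grow to the right and rows downward; lengths in mm; the calibration is good to about 2 mm. A picture is of the moment at which its call begins. There is no depth.
- sign_off(): hands the job in, once; it reports no verdict.
The state is a dict: "time": time; "qpos": joint angles; "qvel": joint speeds; "joint_efforts": joint torques, N m; "ee_pos": TCP position; "tcp_rot": TCP orientation; "wrist_force": force on the tool from outside, world axes, zero at the start; "wrist_torque": the same for the moment, N m; "finger_gap": finger opening in mm.
Only numpy, scipy, OpenCV 4.12 (cv2) and the standard library are available. Lean on these libraries where they do the work, as an engineer would, in place of code of your own. Each camera call takes 0.05 s, during which the arm holds its last target. There are 200 camera calls.

### The job

Make up two finishing kits: the octopus, the reddish brown polishing wheel and the blue pin vise go in the blue tray; the dark gourd and the grey polishing wheel go in the yellow tray. In each tray stand the carving upright in the cork-lined bay and lay the wheel flat, shank up, in the black-lined bay, and lay the blue pin vise lengthwise along the middle of the blue tray's grey ledge. Leave the red pin vise, the bench block and the wax jar where they are.

Things in the scene. Friction and masses are not known exactly. Their poses are not given: they have to be found in the camera images.
- octopus: Carved octopus of pale boxwood, standing upright: eight curled arms form a round foot 44 mm across and 7 mm high (hair gaps between them); above it the head, a round upright bulb 28 mm across between 22 and 38 mm height, top at 47 mm. Pick it up by the head. Origin: centre of the underside; z up. About 30 g.
- gourd: Carved gourd of very dark brown wood, standing upright: round lower bulb 42 mm across (widest at 6 to 13 mm height), a waist 20 mm across at 27 mm, an upper bulb 26 mm across between 34 and 47 mm height, thin stalk up to 62 mm. Pick it up by the upper bulb. Origin: centre of the underside; z up. About 35 g.
- grey_wheel: Grey rubber polishing wheel mounted on a steel arbor, lying flat with the arbor upright. Disc 46 mm across, 12 mm thick; a hub 16 mm across up to 16 mm height; above it the plain round shank, 10 mm across, up to 52 mm height, by which it is picked up. Origin: centre of the underside of the disc; z up along the shank. About 50 g.
- brown_wheel: Reddish brown rubber polishing wheel mounted on a steel arbor, lying flat with the arbor upright. Disc 46 mm across, 12 mm thick; a hub 16 mm across up to 16 mm height; above it the plain round shank, 10 mm across, up to 52 mm height, by which it is picked up. Origin: centre of the underside of the disc; z up along the shank. About 50 g.
- blue_vise: Blue pin vise lying on its side: 88 mm long, an eight-sided plastic handle 14 mm across flats and 58 mm long, with a steel collet nose at one end and a short dark steel cap at the other. Origin: on the long axis, within 1 mm of midway along it (so 7 mm above what it lies on); x along the tool towards the collet nose. The plastic handle runs from x = -37 to +21 mm. About 40 g.
- red_vise: Red pin vise lying on its side: 88 mm long, an eight-sided plastic handle 14 mm across flats and 58 mm long, with a steel collet nose at one end and a short dark steel cap at the other. Origin: on the long axis, within 1 mm of midway along it (so 7 mm above what it lies on); x along the tool towards the collet nose. The plastic handle runs from x = -37 to +21 mm. About 40 g. Not part of either kit: it stays where it is.
- blue_tray: Fixed low kit tray with blue walls, 128 mm (x) by 152 mm (y), walls 4 mm thick and 10 mm high. Origin: centre of its underside, on the bench; z up. It has two square bays, 70 by 70 mm inside, whose floors lie 4 mm above the bench: the cork-lined bay (tan) centred at x = +25, y = +37 mm and the black-lined bay at x = +25, y = -37 mm. On its other side runs a grey felt ledge, 46 mm (x) by 144 mm (y), centred at x = -37, y = 0, its top 8 mm above the bench.
- yellow_tray: Fixed low kit tray with yellow walls, 78 mm (x) by 152 mm (y), walls 4 mm thick and 10 mm high. Origin: centre of its underside, on the bench; z up. It has two square bays, 70 by 70 mm inside, whose floors lie 4 mm above the bench: the cork-lined bay (tan) centred at x = 0, y = -37 mm and the black-lined bay at x = 0, y = +37 mm.
- bench_block: Square aluminium bench block, 60 by 60 by 22 mm, loose, not part of the job. Origin: centre of its underside.
- wax_jar: Small amber glass jar with a white lid, 44 mm across, 45 mm high, loose, not part of the job. Origin: centre of its underside.
Mind the look-alikes: they are no part of the job. What is shaped like the blue_tray but green is not meant. Leave any green look-alike of the gourd alone.

How it is judged (in metres and radians):
At the end, for the whole second after the job is handed in: Carvings upright on the cork and wheels flat, shank up, on the black bay floors of their trays (tilt 0.15 rad, 15 mm each way); blue vise on its ledge (16 mm across, 30 mm along, 0.25 rad). All five released and at rest; red vise, block and jar within 20 mm of their starts (x of octopus in the frame of blue_tray between 0.01 and 0.04 m and y of octopus in the frame of blue_tray between 0.022 and 0.052 m and z of octopus in the frame of blue_tray between 0.001 and 0.008 m and angle between each of octopus, brown_wheel, gourd, grey_wheel's own z axis and vertical below 0.15 rad and x of brown_wheel in the frame of blue_tray between 0.01 and 0.04 m and y of brown_wheel in the frame of blue_tray between -0.052 and -0.022 m and z of brown_wheel in the frame of blue_tray between 0.001 and 0.008 m and x of gourd in the frame of yellow_tray between -0.015 and 0.015 m and y of gourd in the frame of yellow_tray between -0.052 and -0.022 m and z of gourd in the frame of yellow_tray between 0.001 and 0.008 m and x of grey_wheel in the frame of yellow_tray between -0.015 and 0.015 m and y of grey_wheel in the frame of yellow_tray between 0.022 and 0.052 m and z of grey_wheel in the frame of yellow_tray between 0.001 and 0.008 m and x of blue_vise in the frame of blue_tray between -0.053 and -0.021 m and y of blue_vise in the frame of blue_tray between -0.03 and 0.03 m and z of blue_vise in the frame of blue_tray between 0.012 and 0.019 m and angle between the x axis of blue_vise and the y axis of blue_tray, either way round below 0.25 rad and linear speed of each of octopus, gourd, grey_wheel, brown_wheel, blue_vise below 0.02 m/s and distance of each of red_vise, bench_block, wax_jar from where it was at the start of the episode below 0.02 m); the robot touches nothing.
It fails at once if the red vise is moved by more than 20 mm (distance of red_vise from where it was at the start of the episode above 0.02 m).
It fails at once if the bench block is moved by more than 20 mm (distance of bench_block from where it was at the start of the episode above 0.02 m).
It fails at once if the wax jar is moved by more than 20 mm (distance of wax_jar from where it was at the start of the episode above 0.02 m).
It also fails if it takes over 109 s, if anything falls off the work surface, if the arm or the gripper's body presses on something with over 40 N, if the wrist force passes 120 N, or if a joint passes its speed limit or range.

## Working session

There is one attempt and no reset: what is moved stays moved. The work goes in short steps, Python scripts to look and compute and a tool call to move; the robot and the scene stay as the last step left them, time stands still between calls to the robot, and variables do not carry over. Pictures are saved under pics/ and viewed, about 12 in all and at most 16, crops included, and the job is handed in when it is done.

Besides the shell and the picture viewer there is one more tool, called as a command line: name --argument value ..., lists and objects as JSON in quotes. servo_tool: Moves the arm, as the interface text tells. Its arguments: {"type":"object","properties":{"rows":{"type":"array","items":{"type":"number"}},"newtons":{"type":"number"}},"required":["rows"]}

```bash
mkdir -p pics
python3 - <<'E'
from plant import *
import cv2, numpy as np
np.set_printoptions(precision=3,suppress=True)
s=observe();print(s['time'],s['ee_pos'],s['tcp_rot'],s['finger_gap'])
for n in ("scene","top"):
    c=capture(n);cv2.imwrite(f'pics/{n}0.png',c['frame'][:,:,::-1]);np.savez(f'{n}0.npz',**c);print(n,c['intrinsics'],c['extrinsics'])
E
```

```text
0.0 [ 266.619 -536.926  244.246] [[-0.001  0.445 -0.896]
 [ 0.002 -0.896 -0.445]
 [-1.    -0.002 -0.   ]] 84.93039031128878
scene [[393.71    0.    318.299]
 [  0.    393.71  191.915]
 [  0.      0.      1.   ]] [[  -0.559    0.467   -0.685 1248.251]
 [   0.829    0.306   -0.468  555.741]
 [  -0.009   -0.83    -0.558  561.747]
 [   0.       0.       0.       1.   ]]
top [[516.709   0.    312.403]
 [  0.    516.709 200.071]
 [  0.      0.      1.   ]] [[  -0.001   -0.991    0.132  464.371]
 [  -1.       0.001   -0.001  105.812]
 [   0.001   -0.132   -0.991 1209.519]
 [   0.       0.       0.       1.   ]]
```

View pics/top0.png

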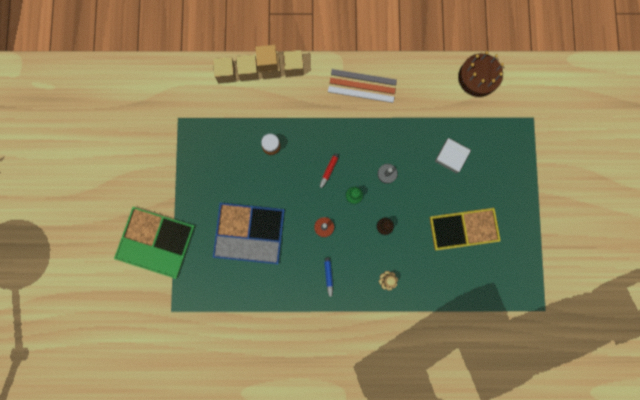

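View pics/scene0.png

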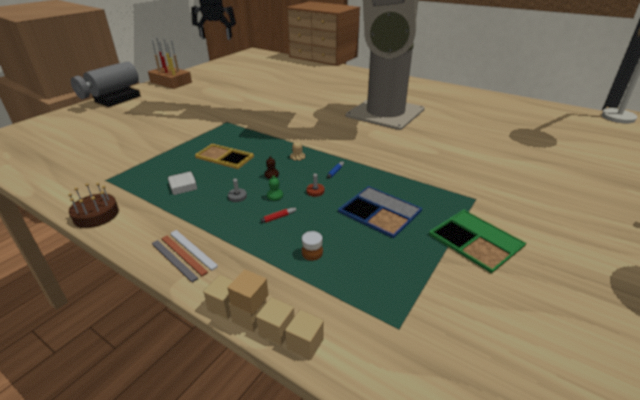

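The top view shows these candidates:
- **Carvings:** octopus at (389,281), dark gourd at (385,226). The green gourd at (355,195) is a look-alike.
- **Wheels:** grey at (388,173), brown at (325,227).
- **Pin vises:** blue at (329,277), red at (329,171), which stays put.
- **Trays:** blue at (250,233), yellow at (465,229). The green tray at (155,242) is a look-alike.
- **Keep clear of:** block at (454,155), jar at (270,144).

I'll take the named colours, check them in one close crop and measure.

```bash
cat > h.py <<'E'
import cv2, numpy as np
np.set_printoptions(precision=3,suppress=True)
def ray(c,uv,z):
    E=c['extrinsics'];d=E[:3,:3]@np.linalg.inv(c['intrinsics'])@np.array([uv[0],uv[1],1.]);o=E[:3,3]
    return o+d*(z-o[2])/d[2]
def proj(c,p):
    E=c['extrinsics'];q=c['intrinsics']@(E[:3,:3].T@(np.asarray(p,float)-E[:3,3]));return q[:2]/q[2]
def blobs(c,lo,hi,roi=None,minarea=15):
    """HSV mask -> list of (area, centroid, minAreaRect, contour), largest first"""
    hsv=cv2.cvtColor(c['frame'],cv2.COLOR_RGB2HSV);m=cv2.inRange(hsv,np.array(lo),np.array(hi))
    if roi: k=np.zeros_like(m);u0,v0,u1,v1=roi;k[v0:v1,u0:u1]=255;m&=k
    n,l,st,ce=cv2.connectedComponentsWithStats(m);o=[]
    for i in range(1,n):
        if st[i,4]>=minarea:
            ct=max(cv2.findContours((l==i).astype(np.uint8),0,cv2.CHAIN_APPROX_NONE)[0],key=len)
            o.append((int(st[i,4]),ce[i],cv2.minAreaRect(ct),ct))
    return sorted(o,key=lambda b:-b[0])
E
python3 - <<'E'
from h import *
c=dict(np.load('top0.npz'));f=c['frame']
hsv=cv2.cvtColor(f,cv2.COLOR_RGB2HSV)
for n,(u,v) in dict(octo=(389,281),gourd=(385,226),grey=(383,177),brown=(320,230),bluev=(329,277),redv=(331,168),by=(432,230),bb=(217,233),mat=(410,260),green=(355,195)).items(): print(n,hsv[v,u],ray(c,(u,v),10)[:2])
cv2.imwrite('pics/crop1.png',cv2.resize(f[130:310,200:510,::-1],None,fx=2.5,fy=2.5,interpolation=cv2.INTER_CUBIC))
E
```

```text
octo [ 30  86 177] [437.2   -71.466]
gourd [  9 130  53] [563.677 -64.752]
grey [ 60   7 109] [679.402 -62.293]
brown [  8 172 135] [554.477  86.527]
bluev [110 182 154] [446.402  66.164]
redv [  2 191 139] [701.055  60.133]
by [ 26 164 131] [ 554.273 -173.856]
bb [113  95  97] [547.69  325.694]
mat [ 76 106  94] [ 485.029 -120.903]
green [ 66 166 117] [636.596   4.204]
```

View pics/crop1.png

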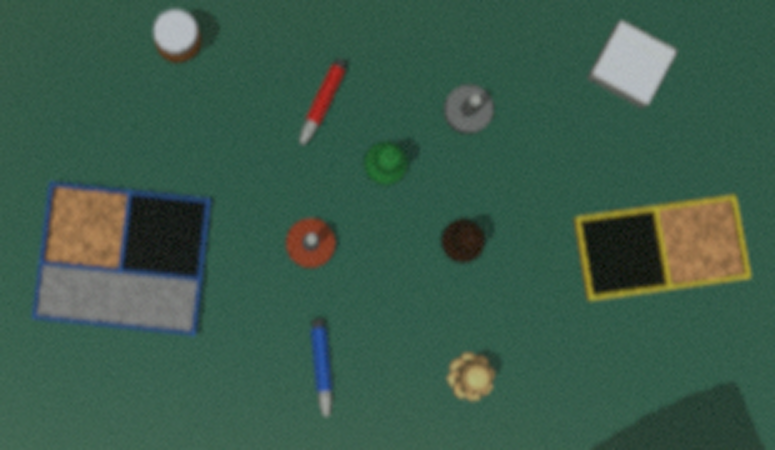

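The crop confirms the choices: the blue-walled tray on the left, the yellow-walled one on the right, the dark gourd at crop (463,240), and the green gourd separate at (386,163). Now I'll measure.

Run:
```python
from h import *
c=dict(np.load('top0.npz'))
def rep(n,b,z):
    print(n,b[0],b[1],'xy',ray(c,b[1],z)[:2],'rectc',ray(c,b[2][0],z)[:2])
def rect(n,b,z):
    P=np.array([ray(c,p,z)[:2] for p in b[3][:,0,:]],np.float32)
    r=cv2.minAreaRect(P);print(n,b[0],r)
R=lambda u,v,d=22:(u-d,v-d,u+d,v+d)
for b in blobs(c,(12,40,110),(40,255,255),R(389,281))[:1]: rep('octo',b,7)
for b in blobs(c,(0,0,0),(179,255,62),R(385,226,16))[:1]: rep('gourd',b,10)
for b in blobs(c,(0,0,90),(179,45,255),R(386,175))[:1]: rep('grey',b,12)
for b in blobs(c,(0,110,90),(14,255,255),R(325,227))[:1]: rep('brown',b,12)
for b in blobs(c,(100,130,90),(125,255,255),(310,250,350,310))[:1]: rep('bluevise handle',b,10); rect('bv',b,10)
for b in blobs(c,(0,130,90),(10,255,255),(305,140,350,200))[:1]: rep('redvise handle',b,10); rect('rv',b,10)
for b in blobs(c,(18,110,90),(34,255,255),(420,200,510,260))[:1]: rect('yellow',b,10)
for b in blobs(c,(105,75,50),(125,255,255),(205,195,295,270))[:1]: rect('blue',b,10)
for b in blobs(c,(5,80,110),(25,255,255),(205,195,295,270))[:1]: rect('bcork',b,4)
for b in blobs(c,(5,80,110),(18,255,255),(420,200,510,260))[:1]: rect('ycork',b,4)
for b in blobs(c,(0,0,120),(179,50,255),(425,130,480,180))[:1]: rect('block',b,22)
for b in blobs(c,(0,0,150),(179,50,255),(250,125,290,160))[:1]: rep('jar',b,45)
```

```text
octo 242 [387.62  280.938] xy [437.276 -68.737] rectc [437.726 -68.885]
gourd 278 [385.863 225.115] xy [565.739 -66.802] rectc [565.054 -67.858]
grey 225 [386.933 173.031] xy [688.524 -71.458] rectc [688.598 -72.794]
brown 243 [323.481 227.152] xy [560.94   78.457] rectc [561.294  77.251]
bluevise handle 155 [327.935 273.181] xy [455.089  68.566] rectc [455.365  68.633]
bv 155 ((455.45208740234375, 68.6557388305664), (55.9012565612793, 14.21658992767334), 5.4460930824279785)
redvise handle 143 [329.846 167.014] xy [703.426  62.846] rectc [703.22   63.192]
rv 143 ((703.2838745117188, 63.178138732910156), (13.784546852111816, 56.98139190673828), 63.54092025756836)
yellow 647 ((557.6659545898438, -249.54005432128906), (79.39839172363281, 154.94436645507812), 7.866020679473877)
blue 362 ((545.1804809570312, 223.80308532714844), (92.95523071289062, 125.9110336303711), 84.39839935302734)
bcork 817 ((577.2315673828125, 287.65533447265625), (66.9713363647461, 67.34771728515625), 83.9176025390625)
ycork 804 ((563.2133178710938, -288.46209716796875), (66.55533599853516, 66.2724380493164), 8.018440246582031)
block 663 ((730.6082763671875, -226.53829956054688), (60.92750549316406, 61.45018768310547), 60.41135787963867)
jar 209 [269.483 141.785] xy [755.798 203.124] rectc [755.289 203.081]
```

servo_tool --rows '[0,-14.4,-23.8,0.4608,0,0,0.4,0,-14.4,-23.8,0.4608,0,0,0.4,0,-14.4,-23.8,0.4608,0,0,0.4,0,-14.4,-23.8,0.4608,0,0,0.4,0,-14.4,-23.8,0.4608,0,0,0.4,0,-14.4,-23.8,0.4608,0,0,0.4,0,-14.4,-23.8,0.4608,0,0,0.4,0,-14.4,-23.8,0.4608,0,0,0.4,0,-14.4,-23.8,0.4608,0,0,0.4,0,-14.4,-23.8,0.4608,0,0,0.4]' --newtons 40

```text
time: 0.93
ee_pos: [415.8, -302.6, 245.0]
tcp_rot: [[-0.001, 0.001, -1.0], [-0.0, -1.0, -0.001], [-1.0, 0.0, 0.001]]
wrist_force: [-1.3, 0.1, 0.0]
finger_gap: 60.0
```

servo_tool --rows '[12,-23.6,-15,0,0,0,0.4,12,-23.6,-15,0,0,0,0.4,12,-23.6,-15,0,0,0,0.4,12,-23.6,-15,0,0,0,0.4,12,-23.6,-15,0,0,0,0.4,12,-23.6,-15,0,0,0,0.4,12,-23.6,-15,0,0,0,0.4,12,-23.6,-15,0,0,0,0.4,12,-23.6,-15,0,0,0,0.4,12,-23.6,-15,0,0,0,0.4]'

```text
time: 1.77
ee_pos: [565.5, -67.5, 124.6]
tcp_rot: [[-0.002, 0.0, -1.0], [-0.0, -1.0, -0.0], [-1.0, 0.0, 0.002]]
wrist_force: [0.5, -1.3, -0.0]
finger_gap: 60.0
```

Run:
```python
from plant import *
from h import *
s=observe();print(s['time'],s['ee_pos'],s['wrist_force'])
c=capture('wrist');np.savez('w1.npz',**c);cv2.imwrite('pics/w1.png',c['frame'][:,:,::-1])
print(c['intrinsics'],c['extrinsics'])
for z in (10,40): print(proj(c,(565.5,-67,z)))
```

```text
1.7667 [565.513 -67.524 124.577] [ 0.537 -1.297 -0.049]
[[279.083   0.    320.551]
 [  0.    279.083 195.823]
 [  0.      0.      1.   ]] [[  0.001  -0.948  -0.317 646.674]
 [ -1.     -0.001   0.    -66.735]
 [ -0.001   0.317  -0.948 252.75 ]
 [  0.      0.      0.      1.   ]]
[320.957 195.876]
[320.985 207.547]
```

View pics/w1.png

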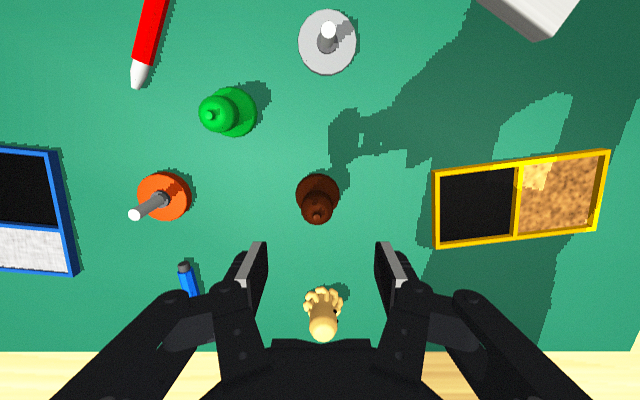

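The wrist view shows the gourd at (317,200), grey wheel at (327,42), brown wheel at (163,195), octopus at (323,310) and the yellow tray at (520,198). Nothing stands close to the gourd. I'll take one refined measurement from this picture.

Run:
```python
from h import *
c=dict(np.load('w1.npz'))
def circ(n,b,z):
    P=np.array([ray(c,p,z)[:2] for p in b[3][:,0,:]],np.float32);r=cv2.minEnclosingCircle(P);print(n,b[0],r)
for b in blobs(c,(0,100,20),(14,255,150),(285,160,350,235))[:1]: circ('gourd lower',b,10);print(b[2])
for b in blobs(c,(5,150,160),(14,255,255),(120,160,200,230))[:1]: circ('brown',b,12)
for b in blobs(c,(0,0,120),(179,40,255),(285,0,365,85))[:1]: circ('grey',b,12)
for b in blobs(c,(10,60,90),(28,255,255),(300,280,350,345))[:1]: print('octo',b[2],[ray(c,(b[2][0][0],u),z)[:2] for u,z in ((300,7),(328,40))])
for b in blobs(c,(22,150,120),(32,255,255),(425,140,620,255))[:1]:
    P=np.array([ray(c,p,10)[:2] for p in b[3][:,0,:]],np.float32);print('yellow',cv2.minAreaRect(P))
```

```text
gourd lower 1658 ((561.7658081054688, -63.90664291381836), 24.547645568847656)
((317.0, 199.0), (50.0, 42.0), 90.0)
brown 1372 ((564.2071533203125, 78.24275970458984), 22.488454818725586)
grey 2907 ((690.4606323242188, -71.2535171508789), 22.574586868286133)
octo ((320.4848937988281, 312.3963623046875), (38.389854431152344, 52.8200798034668), 13.495734214782715) [array([448.035, -66.62 ]), array([442.5  , -66.651])]
yellow ((560.6097412109375, -247.08673095703125), (81.1041488647461, 154.9042205810547), 7.889945030212402)
```

servo_tool --rows '[3,-0.16,-0.06,0,0,0,0.4,6,-0.16,-0.06,0,0,0,0.4,8,-0.16,-0.06,0,0,0,0.4,9,-0.16,-0.06,0,0,0,0.4,9,-0.16,-0.06,0,0,0,-1,9,-0.16,-0.06,0,0,0,-1,9,-0.16,-0.06,0,0,0,-1,9,-0.16,-0.06,0,0,0,-1,9,-0.16,-0.06,0,0,0,-1,9,-0.16,-0.06,0,0,0,-1]'

```text
time: 2.65
ee_pos: [568.2, -65.5, 37.3]
tcp_rot: [[0.004, 0.0, -1.0], [-0.001, -1.0, -0.0], [-1.0, 0.001, -0.004]]
wrist_force: [0.1, -1.3, 5.9]
finger_gap: 24.5
```

servo_tool --rows '[-1,0,0,0,0,0,-1,-3,0,0,0,0,0,-1,-5,1,0,0,0,0,-1,-6,3.5,0.1,0,0,0,-1,-6,7,0.2,0,0,0,-1,-6,10.5,0.25,0,0,0,-1,-6,14,0.25,0,0,0,-1,-6,17.5,0.25,0,0,0,-1,-6,20.5,0.25,0,0,0,-1,-6,22,0.25,0,0,0,-1]'

```text
time: 3.48
ee_pos: [563.7, -288.6, 96.3]
tcp_rot: [[0.001, -0.002, -1.0], [-0.001, -1.0, 0.002], [-1.0, 0.001, -0.001]]
wrist_force: [1.1, -0.0, 0.1]
finger_gap: 24.4
```

Run:
```python
from plant import *
from h import *
s=observe();print(s['time'],s['ee_pos'],s['wrist_force'],s['finger_gap'])
c=capture('wrist');np.savez('w2.npz',**c);cv2.imwrite('pics/w2.png',c['frame'][:,:,::-1])
print(proj(c,(564,-285,4)))
```

```text
3.4833 [ 563.737 -288.572   96.289] [ 1.138 -0.017  0.068] 24.376173469892482
[317.262 204.209]
```

View pics/w2.png

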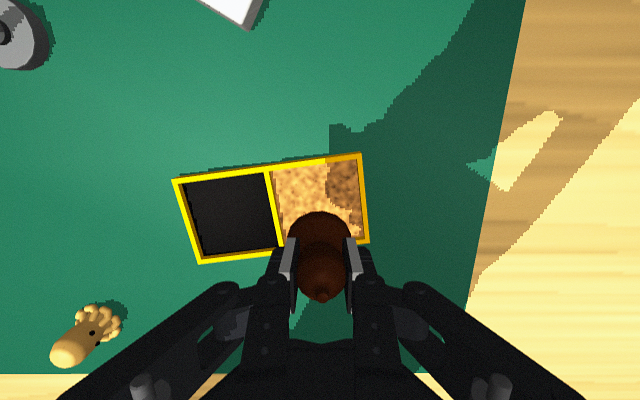

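The gourd hangs upright between the pads at (320,250), over the cork bay at (318,204). Lowering it now.

servo_tool --rows '[2,0,0,0,0,0,-1,4,0,0,0,0,0,-1,5,0,0,0,0,0,-1,5.4,0,0,0,0,0,-1,5.6,0,0,0,0,0,-1,5.6,0,0,0,0,0,-1,5.6,0,0,0,0,0,0.1,5.6,0,0,0,0,0,0.1,5.6,0,0,0,0,0,0.1,5.6,0,0,0,0,0,0.1]'

```text
time: 4.37
ee_pos: [564.1, -284.7, 39.3]
tcp_rot: [[-0.0, 0.0, -1.0], [0.0, -1.0, -0.0], [-1.0, -0.0, 0.0]]
wrist_force: [0.4, 0.6, 0.3]
finger_gap: 47.4
```

servo_tool --rows '[-4,0,0,0,0,0,0.1,-8,0,0,0,0,0,0.1,-8,-3,-1.8,0,0,0,0.1,-8,-6.5,-3.8,0,0,0,0.1,-8,-10,-5.9,0,0,0,0.1,-8,-13.5,-7.9,0,0,0,0.1,-8,-17,-10,0,0,0,0.1,-8,-20.5,-12,0,0,0,0.1,-8,-21.4,-12.55,0,0,0,0.1,-8,-21.4,-12.55,0,0,0,0.1]'

```text
time: 5.2
ee_pos: [690.6, -67.2, 119.0]
tcp_rot: [[0.0, 0.004, -1.0], [0.001, -1.0, -0.004], [-1.0, -0.001, -0.0]]
wrist_force: [0.1, -0.3, -0.4]
finger_gap: 46.9
```

servo_tool --rows '[3,0,0,0,0,0,0,6,0,0,0,0,0,0,8,0,0,0,0,0,0,8.4,0,0,0,0,0,0,8.4,0,0,0,0,0,-1,8.4,0,0,0,0,0,-1,8.4,0,0,0,0,0,-1,8.4,0,0,0,0,0,-1,8.4,0,0,0,0,0,-1,8.4,0,0,0,0,0,-1]'

```text
time: 6.03
ee_pos: [691.0, -71.5, 37.6]
tcp_rot: [[0.003, -0.0, -1.0], [-0.001, -1.0, 0.0], [-1.0, 0.001, -0.003]]
wrist_force: [-1.1, -1.8, 6.2]
finger_gap: 8.5
```

servo_tool --rows '[-1,0,0,0,0,0,-1,-3,0,0,0,0,0,-1,-5,0.5,0.5,0,0,0,-1,-6,2.5,2.4,0,0,0,-1,-6,5,4.8,0,0,0,-1,-6,7.5,7.2,0,0,0,-1,-6,10,9.6,0,0,0,-1,-6,12.2,11.8,0,0,0,-1,-6,13.6,13.1,0,0,0,-1,-6,14.06,13.55,0,0,0,-1]'

```text
time: 6.87
ee_pos: [552.1, -213.7, 96.0]
tcp_rot: [[-0.0, -0.002, -1.0], [-0.001, -1.0, 0.002], [-1.0, 0.001, 0.0]]
wrist_force: [-0.6, 0.3, -0.3]
finger_gap: 8.3
```

servo_tool --rows '[1,0,0,0,0,0,-1,3,0,0,0,0,0,-1,4.5,0,0,0,0,0,-1,5.4,0,0,0,0,0,-1,5.6,0,0,0,0,0,-1,5.6,0,0,0,0,0,-1,5.6,0,0,0,0,0,-0.2,5.6,0,0,0,0,0,-0.2,5.6,0,0,0,0,0,-0.2,5.6,0,0,0,0,0,-0.2]'

```text
time: 7.7
ee_pos: [554.3, -211.3, 39.3]
tcp_rot: [[0.0, 0.0, -1.0], [0.0, -1.0, -0.0], [-1.0, -0.0, -0.0]]
wrist_force: [1.2, -0.5, -0.4]
finger_gap: 34.5
```

servo_tool --rows '[-4,0,0,0,0,0,-0.2,-8,0,0,0,0,0,0.3,-8,-2,1.6,0,0,0,0.3,-8,-5,4,0,0,0,0.3,-8,-8,6.3,0,0,0,0.3,-8,-11,8.7,0,0,0,0.3,-8,-13,10.3,0,0,0,0.3,-8,-14.4,11.45,0,0,0,0.3,-8,-14.4,11.45,0,0,0,0.3,-8,-14.4,11.45,0,0,0,0.3]'

```text
time: 8.53
ee_pos: [439.6, -67.1, 119.6]
tcp_rot: [[0.001, 0.001, -1.0], [-0.0, -1.0, -0.001], [-1.0, 0.0, -0.001]]
wrist_force: [0.5, 0.2, 0.3]
finger_gap: 55.5
```

servo_tool --rows '[3,0,0,0,0,0,0.3,6,0,0,0,0,0,0.3,8.4,0,0,0,0,0,0.3,9.4,0,0,0,0,0,0.3,9.4,0,0,0,0,0,-1,9.4,0,0,0,0,0,-1,9.4,0,0,0,0,0,-1,9.4,0,0,0,0,0,-1,9.4,0,0,0,0,0,-1,9.4,0,0,0,0,0,-1]'

```text
time: 9.37
ee_pos: [440.5, -67.9, 26.4]
tcp_rot: [[0.002, 0.0, -1.0], [-0.001, -1.0, -0.0], [-1.0, 0.001, -0.002]]
wrist_force: [0.2, -0.7, 0.7]
finger_gap: 26.0
```

servo_tool --rows '[-1,0,0,0,0,0,-1,-3,0,0,0,0,0,-1,-5.5,0,0,0,0,0,-1,-7,-1,-0.4,0,0,0,-1,-7,-3.4,-1.3,0,0,0,-1,-7,-5.9,-2.2,0,0,0,-1,-7,-8.4,-3.2,0,0,0,-1,-7,-10.9,-4.1,0,0,0,-1,-7,-13.4,-5.1,0,0,0,-1,-7,-16,-6,0,0,0,-1]'

```text
time: 10.2
ee_pos: [500.3, 93.7, 96.6]
tcp_rot: [[0.001, 0.0, -1.0], [-0.0, -1.0, -0.0], [-1.0, 0.0, -0.001]]
wrist_force: [0.6, -0.2, -0.8]
finger_gap: 26.4
```

servo_tool --rows '[0,-2.6,-1,0,0,0,-1,0,-5.2,-2.1,0,0,0,-1,0,-7.8,-3.1,0,0,0,-1,0,-10.4,-4.2,0,0,0,-1,0,-13,-5.2,0,0,0,-1,0,-15.5,-6.2,0,0,0,-1,0,-17.7,-7.1,0,0,0,-1,0,-19.2,-7.7,0,0,0,-1,0,-19.6,-7.85,0,0,0,-1,0,-19.6,-7.85,0,0,0,-1]'

```text
time: 11.03
ee_pos: [578.2, 289.4, 96.0]
tcp_rot: [[0.001, 0.002, -1.0], [0.0, -1.0, -0.002], [-1.0, -0.0, -0.001]]
wrist_force: [0.5, -0.4, -0.5]
finger_gap: 26.5
```

Run:
```python
from plant import *
from h import *
s=observe();print(s['time'],s['ee_pos'],s['wrist_force'],s['finger_gap'])
c=capture('wrist');np.savez('w3.npz',**c);cv2.imwrite('pics/w3.png',c['frame'][:,:,::-1])
for p in ((578,288.5,4),(570.5,215,4),(512.5,258,8)):print(proj(c,p))
```

```text
11.0333 [578.234 289.437  96.035] [ 0.516 -0.367 -0.508] 26.462928995781223
[322.782 204.855]
[409.29  213.345]
[356.329 274.717]
```

View pics/w3.png

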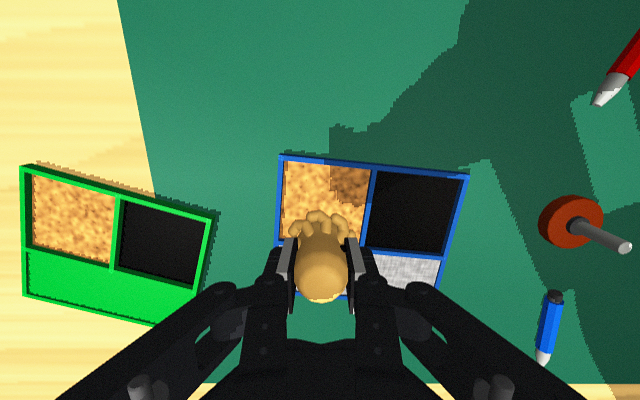

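The octopus hangs upright over the cork bay of the blue tray at (323,205). The black bay is centred near (414,214), and the green tray is off to the left. Lowering, then on to the brown wheel.

servo_tool --rows '[2,0,0,0,0,0,-1,4,0,0,0,0,0,-1,5.6,0,0,0,0,0,-1,6.4,0,0,0,0,0,-1,6.6,0,0,0,0,0,-1,6.6,0,0,0,0,0,-1,6.6,0,0,0,0,0,0.1,6.6,0,0,0,0,0,0.1,6.6,0,0,0,0,0,0.1,6.6,0,0,0,0,0,0.1]'

```text
time: 11.92
ee_pos: [578.3, 288.3, 29.7]
tcp_rot: [[0.0, -0.0, -1.0], [0.0, -1.0, 0.0], [-1.0, -0.0, -0.0]]
wrist_force: [-0.0, -0.2, 0.0]
finger_gap: 47.0
```

servo_tool --rows '[-4,0,0,0,0,0,0.1,-8,0,0,0,0,0,0.1,-9,3,0.2,0,0,0,0.1,-9,6.5,0.5,0,0,0,0.1,-9,10,0.8,0,0,0,0.1,-9,13.5,1.1,0,0,0,0.1,-9,17,1.3,0,0,0,0.1,-9,20,1.5,0,0,0,0.1,-9,21,1.55,0,0,0,0.1,-9,21,1.55,0,0,0,0.1]'

```text
time: 12.75
ee_pos: [562.6, 76.0, 119.5]
tcp_rot: [[0.0, -0.003, -1.0], [-0.0, -1.0, 0.003], [-1.0, 0.0, -0.0]]
wrist_force: [-0.2, -0.5, -0.5]
finger_gap: 46.9
```

servo_tool --rows '[3,0,0,0,0,0,0,6,0,0,0,0,0,0,8,0,0,0,0,0,0,8.4,0,0,0,0,0,0,8.4,0,0,0,0,0,-1,8.4,0,0,0,0,0,-1,8.4,0,0,0,0,0,-1,8.4,0,0,0,0,0,-1,8.4,0,0,0,0,0,-1,8.4,0,0,0,0,0,-1]'

```text
time: 13.58
ee_pos: [564.1, 78.7, 37.2]
tcp_rot: [[0.003, 0.0, -1.0], [0.0, -1.0, -0.0], [-1.0, -0.0, -0.003]]
wrist_force: [0.7, 1.5, 6.4]
finger_gap: 8.3
```

servo_tool --rows '[-1,0,0,0,0,0,-1,-3,0,0,0,0,0,-1,-5,-0.5,0,0,0,0,-1,-6,-2.5,-0.2,0,0,0,-1,-6,-5,-0.4,0,0,0,-1,-6,-7.5,-0.5,0,0,0,-1,-6,-10,-0.6,0,0,0,-1,-6,-12.2,-0.8,0,0,0,-1,-6,-13.3,-0.8,0,0,0,-1,-6,-13.46,-0.8,0,0,0,-1]'

```text
time: 14.42
ee_pos: [570.4, 214.8, 95.9]
tcp_rot: [[0.0, 0.002, -1.0], [0.0, -1.0, -0.002], [-1.0, -0.0, -0.0]]
wrist_force: [0.3, -0.7, -0.5]
finger_gap: 8.4
```

servo_tool --rows '[1,0,0,0,0,0,-1,3,0,0,0,0,0,-1,4.5,0,0,0,0,0,-1,5.4,0,0,0,0,0,-1,5.6,0,0,0,0,0,-1,5.6,0,0,0,0,0,-1,5.6,0,0,0,0,0,-0.2,5.6,0,0,0,0,0,-0.2,5.6,0,0,0,0,0,-0.2,5.6,0,0,0,0,0,-0.2]'

```text
time: 15.25
ee_pos: [570.7, 212.7, 39.3]
tcp_rot: [[0.0, -0.0, -1.0], [-0.0, -1.0, 0.0], [-1.0, 0.0, -0.0]]
wrist_force: [-0.7, 0.8, -1.3]
finger_gap: 33.8
```

servo_tool --rows '[-4,0,0,0,0,0,-0.2,-8,0,0,0,0,0,0,-8,2.5,2,0,0,0,0,-8,5.5,4.6,-0.04,0,0,0,-8,8.5,7.2,-0.08,0,0,0,-8,11.5,9.7,-0.08,0,0,0,-8,13.5,11.4,-0.08,0,0,0,-8,14.5,12.25,-0.08,0,0,0,-8,14.5,12.25,-0.08,0,0,0,-8,14.5,12.25,-0.08,0,0,0]'

```text
time: 16.08
ee_pos: [448.4, 67.8, 119.8]
tcp_rot: [[0.001, 0.079, -0.997], [0.0, -0.997, -0.079], [-1.0, -0.0, -0.001]]
wrist_force: [0.6, 0.3, -0.3]
finger_gap: 42.8
```

Run:
```python
from plant import *
from h import *
s=observe();print(s['time'],s['ee_pos'],s['tcp_rot'],s['finger_gap'])
c=capture('wrist');np.savez('w4.npz',**c);cv2.imwrite('pics/w4.png',c['frame'][:,:,::-1])
print(proj(c,(448,68,7)))
for b in blobs(c,(100,130,60),(125,255,255),(260,100,380,330))[:2]:
    P=np.array([ray(c,p,9)[:2] for p in b[3][:,0,:]],np.float32);print(b[0],cv2.minAreaRect(P))
```

```text
16.0833 [448.388  67.769 119.755] [[ 0.001  0.079 -0.997]
 [ 0.    -0.997 -0.079]
 [-1.    -0.    -0.001]] 42.84772164957798
[321.326 197.312]
999 ((456.2420654296875, 69.52447509765625), (59.886688232421875, 13.668631553649902), 5.009321689605713)
```

View pics/w4.png

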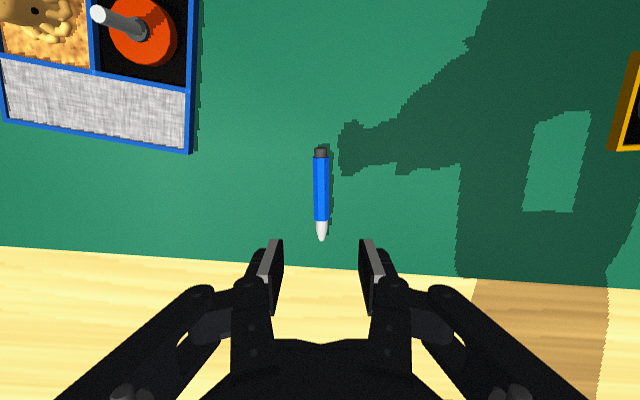

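The vise lies between the jaws' lines, from cap (320,152) to nose (321,235), and is aligned to within 0.01 rad. The brown wheel and octopus stand in their bays at top left.

servo_tool --rows '[3,-0.08,0,0,0,0,0,6,-0.08,0,0,0,0,0,8.5,-0.08,0,0,0,0,0,9.7,-0.08,0,0,0,0,-0.3,10.1,-0.08,0,0,0,0,-0.5,10.1,-0.08,0,0,0,0,-1,10.1,-0.08,0,0,0,0,-1,10.1,-0.08,0,0,0,0,-1,10.1,-0.08,0,0,0,0,-1,10.1,-0.08,0,0,0,0,-1]'

```text
time: 16.97
ee_pos: [449.1, 68.9, 19.4]
tcp_rot: [[0.002, 0.08, -0.997], [0.0, -0.997, -0.08], [-1.0, 0.0, -0.002]]
wrist_force: [0.0, 0.4, 0.3]
finger_gap: 12.5
```

servo_tool --rows '[-2,0,0,0,0,0,-1,-5,0,0,0,0,0,-1,-8,0,0,0,0,0,-1,-9,-0.9,-0.4,-0.1,0,0,-1,-9,-2.2,-0.9,-0.2,0,0,-1,-9,-3.5,-1.5,-0.3,0,0,-1,-9,-4.8,-2,-0.4,0,0,-1,-9,-6.1,-2.6,-0.5,0,0,-1,-9,-7.4,-3.1,-0.6,0,0,-1,-9,-8.73,-3.71,-0.7,0,0,-1]'

```text
time: 17.8
ee_pos: [478.4, 159.5, 109.0]
tcp_rot: [[0.001, 0.707, -0.708], [0.0, -0.708, -0.707], [-1.0, 0.001, -0.001]]
wrist_force: [0.9, -0.2, 0.8]
finger_gap: 12.5
```

servo_tool --rows '[0,-0.6,-1.2,-0.09,0,0,-1,0,-1.2,-2.5,-0.18,0,0,-1,0,-1.8,-3.8,-0.27,0,0,-1,0,-2.5,-5,-0.36,0,0,-1,0,-3.1,-6.3,-0.45,0,0,-1,0,-3.7,-7.6,-0.54,0,0,-1,0,-4.3,-8.8,-0.63,0,0,-1,0,-4.62,-9.43,-0.684,0,0,-1,0,-4.62,-9.43,-0.684,0,0,-1,0,-4.62,-9.43,-0.684,0,0,-1]'

```text
time: 18.63
ee_pos: [512.6, 258.1, 108.7]
tcp_rot: [[0.0, 0.994, -0.108], [0.0, -0.108, -0.994], [-1.0, 0.0, -0.0]]
wrist_force: [-0.4, 0.2, 0.6]
finger_gap: 12.6
```

Run:
```python
from plant import *
from h import *
s=observe();print(s['time'],s['ee_pos'],s['tcp_rot'],s['finger_gap'])
c=capture('wrist');np.savez('w5.npz',**c)
f=c['frame'].copy();u=proj(c,(512.5,258,8));print(u)
cv2.drawMarker(f,tuple(int(x) for x in u),(255,0,0),0,12);cv2.imwrite('pics/w5.png',f[:,:,::-1])
```

```text
18.6333 [512.635 258.083 108.658] [[ 0.     0.994 -0.108]
 [ 0.    -0.108 -0.994]
 [-1.     0.    -0.   ]] 12.551311005796617
[320.502 202.381]
```

View pics/w5.png

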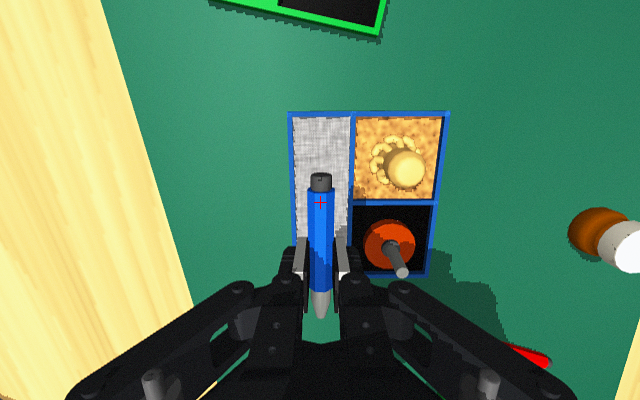

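The vise hangs over the ledge, parallel to it. The ledge centre line is at about col 323 and the aim at (320,202), so I'll shift 1.5 mm. The octopus (398,165) and brown wheel (390,245) sit centred in their bays.

servo_tool --rows '[2,0.15,0,0,0,0,-1,4.5,0.15,0,0,0,0,-1,6.6,0.15,0,0,0,0,-1,7.8,0.15,0,0,0,0,-1,8.2,0.15,0,0,0,0,-1,8.2,0.15,0,0,0,0,-1,8.2,0.15,0,0,0,0,-0.4,8.2,0.15,0,0,0,0,-0.4,8.2,0.15,0,0,0,0,-0.4,8.2,0.15,0,0,0,0,-0.4]'

```text
time: 19.52
ee_pos: [514.6, 258.0, 27.1]
tcp_rot: [[0.001, 0.994, -0.107], [0.001, -0.107, -0.994], [-1.0, 0.001, -0.001]]
wrist_force: [-0.8, -0.5, 0.6]
finger_gap: 25.7
```

servo_tool --rows '[-2,0,0,0,0,0,-0.4,-5,0,0,0,0,0,-0.4,-9,0,0,0,0,0,-0.4,-13,0,0,0,0,0,-0.4,-17,0,0,0,0,0,-0.4,-17,-3,0,0,0,0,-0.4,-17,-6,0,0,0,0,-0.4,-17,-9,0,0,0,0,-0.4,-17,-9,0,0,0,0,-0.4,-17,-9,0,0,0,0,-0.4]'

```text
time: 20.35
ee_pos: [423.5, 267.7, 196.7]
tcp_rot: [[0.001, 0.994, -0.105], [0.0, -0.105, -0.994], [-1.0, 0.001, -0.0]]
wrist_force: [0.5, 0.1, -0.0]
finger_gap: 25.2
```

Run:
```python
from plant import *
from h import *
s=observe();print(s['time'],s['ee_pos'],s['wrist_force'],s['finger_gap'])
c=capture('top');np.savez('top1.npz',**c);a=cv2.resize(c['frame'][130:310,200:510],None,fx=2.5,fy=2.5,interpolation=cv2.INTER_CUBIC)
w=capture('wrist')['frame']
cv2.imwrite('pics/end_top.png',a[:,:,::-1]);cv2.imwrite('pics/end_w.png',w[:,:,::-1])
for b in blobs(c,(0,130,90),(10,255,255),(305,140,350,200))[:1]: print('red',ray(c,b[1],10))
for b in blobs(c,(0,0,120),(179,50,255),(425,130,480,180))[:1]: print('block',ray(c,b[2][0],22))
for b in blobs(c,(0,0,150),(179,50,255),(250,125,290,160))[:1]: print('jar',ray(c,b[1],45))
```

```text
20.35 [423.48  267.714 196.69 ] [ 0.547  0.124 -0.033] 25.22507428846994
red [702.783  62.652  10.   ]
block [ 730.475 -226.44    22.   ]
jar [755.687 203.085  45.   ]
```

View pics/end_top.png

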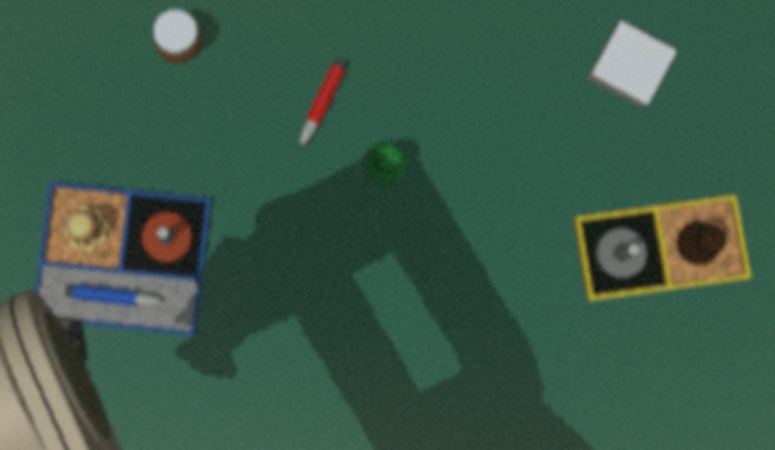

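View pics/end_w.png

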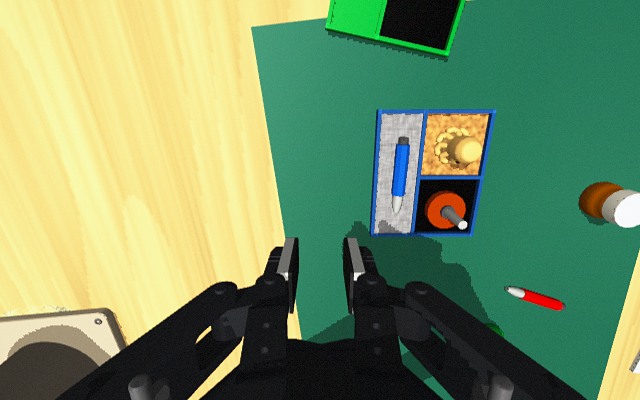

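Everything sits in its place in both views, and the red vise, block and jar have moved less than 1 mm. One side-on crop will confirm the gourd and grey wheel are upright.

Run:
```python
from plant import *
from h import *
c=capture('scene');f=c['frame']
a=cv2.resize(f[125:185,170:300],None,fx=5,fy=5,interpolation=cv2.INTER_CUBIC)
cv2.imwrite('pics/end_s.png',a[:,:,::-1])
for p in ((564,-285,4),(564,-285,66),(554,-211.6,4),(554,-211.6,56)):print((proj(c,p)-[170,125])*5)
```

```text
[222.102 142.966]
[205.396  48.24 ]
[323.77  168.963]
[312.127  88.634]
```

View pics/end_s.png

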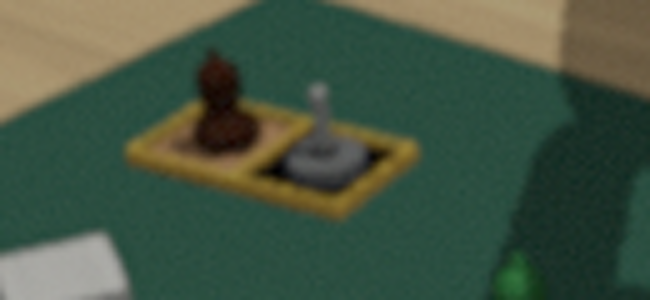

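The crop shows the gourd upright, with its foot at (226,135) and tip at (212,52), and the grey wheel flat with its shank up at (318,90). Both match the predicted pixels to within about 10 px in the 5x crop (2 px in the image). Handing in.

```bash
python3 -c "
from plant import *
print(sign_off(),observe()['time'])"
```

```text
the job is handed in; nothing more can be done
the job is handed in; nothing more can be done
```

Both kits are made up and the job is handed in, after about 20 s of robot time. The octopus, brown wheel and blue pin vise are in the blue tray; the dark gourd and grey wheel are in the yellow tray.

- **Placing:** In the last top, wrist and scene pictures both carvings stand upright on the cork. Both wheels lie flat, shank up, in the black bays. The blue vise lies along the ledge, about 5 mm off centre lengthwise, and the gripper is clear of everything.
- **Left alone:** The red vise, block and jar measured within 1 mm of where they started. I touched neither green look-alike.
- **Disagreements:** The top and wrist cameras differed by 2–4 mm, so I used values in between. The wrist force rose to about 6 N, with the tool lifted about 2 mm, while the jaws closed on the gourd and the wheels. Nothing shifted visibly as a result. No check failed.

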